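# Load the finished jars and draw out the tote handle

### The job

Take the two capped sample jars out of the capper's catch tray and stand them upright in the open tote, leaving the open, uncapped jar in the tray and everything else where it is. Then press the round button beside the tote's handle so that the handle pops up, and pull the telescopic handle straight up past its first stop to its second stop, fully extended. Finish while still holding the handle there: it springs back when let go.

Things in the scene. Friction and masses are not known exactly. Their poses are not given: they have to be found in the camera images.
- capper: Fixed bench machine with a shallow aluminium catch tray. Origin: centre of the tray's underside, on the bench. The tray measures 230 mm along this body's x by 140 mm along its y outside, with walls 16 mm high and 5 mm thick and a floor 5 mm thick (top of floor 5 mm above the bench). A low chute (up to 45 mm high) joins it at its -y side, and the white machine body, 310 mm tall, begins 155 mm from the origin towards -y.
- jar_a_center (a point): First capped jar: amber glass, 36 mm diameter, with a flat white cap of 39 mm diameter and 13 mm height on top; 56 mm tall in all, 60 g or so, standing upright in the tray. The point is on its axis, half-way up (28 mm above its underside). z is its axis. The three jars stand in a row along the capper's x, about 70 mm apart, in any order.
- jar_b_center (a point): Second capped jar, the same as the first; the point is on its axis, 28 mm above its underside.
- open_jar: Open amber jar without cap, 38 mm diameter, 43 mm tall, standing in the same tray; to be left there. Origin: centre of its underside.
- tote: Grey plastic tote, screwed to a steel dock plate on the bench, so it does not move. Origin: on the bench, under the centre of the open box. The box is 170 mm along its x by 250 mm along its y outside, walls 5 mm thick with their rim 66 mm above the bench, inner floor 11 mm above the bench. On its -x side stands a closed handle housing, x from -115 to -85 mm, as long as the box, top 90 mm above the bench; the handle and its button are on top of it.
- tote_floor (a point): Centre of the tote's inner floor, 11 mm above the bench; inner space 160 mm (x) by 240 mm (y). A cold pack lies at the -y end; from y = -60 mm to +115 mm the floor is free.
- cold_pack: White plastic cold pack, 110 x 35 x 40 mm, lying in the -y end of the tote with its length along the tote's x; to be left there. Origin: centre of its underside.
- grip_bar: Black bar of the telescopic handle: 100 mm long along its (and the tote's) y, 22 mm wide (x), 22 mm high (z). Origin: the bar's centre, 100 mm from the tote's origin towards -x and 125 mm above the bench when stowed; 24 mm of free height under it then. It stands on two tubes (diameter 11 mm, 36 mm either side of its centre). Locked down until the button is pressed, then springs up about 20 mm by itself, and it can be pulled up to 120 mm above its stowed place.
- button_top (a point): Centre of the top of the round black release button: 26 mm diameter, standing 12 mm above the housing's top, 105 mm from the bar's centre towards the tote's +y. It is pressed straight down, 6 mm, with about 1.5 N at first and 4 N at the bottom, and springs back (touching it may read a few N more for a moment).
- release (a joint): Travel of the button, m: 0 up, 0.006 fully pressed. The latch lets go of the handle at about 0.003.
- handle (a joint): Slide of the handle's inner tubes out of the sleeve tubes, m: 0 stowed and locked, about 0.02 popped up, 0.06 at the first stop. Pulling to there takes about 2 to 6 N.
- sleeve (a joint): Slide of the sleeve tubes out of the tote's housing, m: 0 in, 0.06 fully out: with handle also at 0.06 this is the second stop. It begins to move only when the first stop is reached, at about 10 N of pull, rising to about 14 N at the second stop. Let go, both spring back.
- amber_bottle: Bystander: amber bottle, 70 mm diameter, 110 mm tall; origin at the centre of its underside.
- beaker: Bystander: glass beaker, 70 mm diameter, 80 mm tall; origin at the centre of its underside.
- wash_bottle: Bystander: white bottle, 64 mm diameter, 140 mm tall; origin at the centre of its underside.
- spatula: Bystander: steel lab spatula 170 mm long and up to 16 mm wide, lying along its x; origin at its underside.
- petri: Bystander: shallow glass dish, 90 mm diameter, 15 mm high; origin at the centre of its underside.
- tip_box: Bystander: clear plastic box 85 x 120 x 60 mm; origin at the centre of its underside.
There are look-alikes about, which are no part of the job. Leave any purple or red look-alike of the part that bears jar_a_center alone. What is shaped like the part that bears jar_b_center but yellow is not meant.

How it is judged:
By the outcome, as a careful person would: the job done as asked, in the order asked, and still so for the second after the job is handed in, while the arm keeps its last pose, push and grip.
It also fails if it takes over 72 s, if anything falls off the work surface, if the arm or the gripper's body presses on something with over 40 N, if the wrist force passes 120 N, or if a joint passes its speed limit or range.

### The arm

A 7-joint arm with a two-finger parallel gripper is mounted at the origin on the work surface. World frame = base frame: x ahead of the robot, y to its left, z up, the work surface at z = 0. Lengths are in mm, angles in rad, forces in N, time in s.
With the tool pointing down it reaches from about 350 to 900 mm from the base axis. Payload 8.1 kg.
Tool frame: the origin (TCP) lies on the centre line of the jaws, within the pads' length; the fingertips stand 22 mm ahead of it and the grasp point (between the pads) lies 3 mm ahead of it; z points along the fingers, y is the line along which they close (so a half turn about z gives the same grasp; the last joint's range is limited). The gripper opens to 85 mm and grips with 20 to 120 N. Pads are 22 mm wide; open, the fingers measure 114 mm over their backs; the gripper's body (76 mm by 85 mm) begins 54 mm behind the grasp point. The pads swing forward as they close: fully open they stand 13 mm farther back than shut.
Start: joints at [1.186, 0.434, 0.025, 1.573, -0.012, 1.134, -0.075], TCP at [173.779, -600.367, 253.323] pointing down, gripper open.
Joint ranges: [-2.62, 2.62], [-0.44, 2.09], [-1.27, 1.32], [0.08, 2.57], [-1.32, 4.46], [0.12, 2], [-2.74, 2.74]. Speed limits (rad/s): [2.22, 2.22, 3.01, 3.01, 3.14, 3.14, 3.14].

### API

Orientations are given as a unit quaternion [w, x, y, z].
In Python, from cell import r, cams gives the robot as it stands. The module is installed in compiled form; this text tells all that it offers.
- The arm moves only by the tool carry_out, never from a script. Its argument "increments" is a list of rows, each an object with "gripper": the finger opening in cm, from 0 to 8.54; "delta_pos": the shift along the tool's x, y, z in cm, a list of three; "delta_rot": the turn, a rotation vector about the tool's x, y, z in degrees, a list of three. In form: [{"gripper": gripper, "delta_pos": [tx, ty, tz], "delta_rot": [wx, wy, wz]}, ...]. A call has 1 to 12 rows; each row is the pose to reach, as a shift and turn from the pose commanded when the call began, along the tool's axes at that moment; what a row does not reach only later rows make up. A row lasts 1/10 s, in which the tool goes at most 50 mm and 8.59 degrees, less where a joint would pass 70% of its speed; a pose out of reach is approached as far as the arm can. A call with a gripper value outside its range is refused whole. The fingers move at their own pace and stop on an object; "grip_force" is the grip in N (left out, the last holds). Time passes only in rows, so rows that repeat a pose let the fingers close. It gives the time, the measured TCP pose, the force, the opening and the grip force at its end, in the units of the state.
- r.get_obs(): the state, without advancing time (a new reading comes with each control period).
- cams.capture(name): name is "side" or "top" or "wrist"; returns the picture (480x640x3 uint8, blue, green, red); there is no depth.
- cams.camera_model(name): a dict with "fx", "fy", "cx", "cy" (pixels), "rvec" (rotation vector, rad) and "tvec" (3), from world to camera coordinates, as OpenCV has them; the wrist camera has in their place "mount" (4x4, takes a point from camera to tool coordinates, whose origin is the TCP and whose axes are the flange's). Camera axes: x right, y down, z forward; pixel columns grow to the right and rows downward; lengths in mm; the calibration is good to about 2 mm. A picture is of the moment at which its call begins: read the wrist's pose just before it. camera_model takes no time and is no camera call.
- r.hand_in(): hands the job in; it is judged then, once.
The state is a dict: "t": time; "joint_pos": joint angles; "joint_vel": joint speeds; "effort": joint torques, N m; "tool_pos": TCP position; "tool_rot": TCP orientation; "wrist_force": force on the tool from outside, world axes, zero at the start; "wrist_torque": the same for the moment, N m; "grip_width": finger opening in mm; "finger_force": force on a finger pad.
Only numpy, scipy, OpenCV 4.12 (cv2) and the standard library are available. Lean on these libraries where they do the work, as an engineer would, in place of code of your own. Each camera call takes 0.05 s, during which the arm holds its last target. There are 200 camera calls.

## Working session

There is one attempt and no reset: what is moved stays moved. The work goes in short steps, Python scripts to look and compute and a tool call to move; the robot and the scene stay as the last step left them, time stands still between calls to the robot, and variables do not carry over. Pictures are saved under pics/ and viewed, at most 12 in all, crops included, and the job is handed in when it is done.

Besides the shell and the picture viewer there is one more tool, called as name(argument=value, ...), one argument or row to a line, values as JSON. carry_out: Moves the arm, as the interface text tells. Its arguments: {"type":"object","properties":{"increments":{"type":"array","items":{"type":"object","properties":{"gripper":{"type":"number"},"delta_pos":{"type":"array","items":{"type":"number"}},"delta_rot":{"type":"array","items":{"type":"number"}}}}},"grip_force":{"type":"number"}},"required":["increments"]}

```bash
mkdir -p pics; python3 - <<'E'
from cell import r,cams
import cv2,numpy as np
o=r.get_obs();print({k:np.round(v,3) for k,v in o.items()})
for n in("top","side","wrist"):
    cv2.imwrite(f"pics/{n}0.png",cams.capture(n));print(n,cams.camera_model(n))
E
```

```text
{'t': np.float64(0.0), 'joint_pos': array([ 1.186,  0.435,  0.025,  1.574, -0.012,  1.134, -0.075]), 'joint_vel': array([-0.   , -0.002,  0.   ,  0.   ,  0.   ,  0.   , -0.001]), 'effort': array([-1.0000e-03, -6.7046e+01,  1.0250e+00, -3.1622e+01,  1.6000e-02,
        1.3000e-02,  0.0000e+00]), 'tool_pos': array([ 173.621, -599.913,  252.522]), 'tool_rot': array([-0.001,  0.99 ,  0.14 , -0.   ]), 'wrist_force': array([ 0.098,  0.164, -0.654]), 'wrist_torque': array([-0.031, -0.008,  0.014]), 'finger_force': np.float64(0.0), 'grip_width': np.float64(85.269)}
top {'fx': 508.7168020520158, 'fy': 508.7168020520158, 'cx': 319.68138170612013, 'cy': 227.64596227711155, 'rvec': array([ 2.15069765, -2.19871951,  0.0717835 ]), 'tvec': array([  29.42524209,  516.99234745, 1456.38648034])}
side {'fx': 558.1949983623598, 'fy': 558.1949983623598, 'cx': 327.76016000467405, 'cy': 238.09334264711322, 'rvec': array([ 2.38125312, -0.16708824,  0.09375388]), 'tvec': array([-501.94963637,  106.13435886, 1241.29027267])}
wrist {'fx': 384.26052656036035, 'fy': 384.26052656036035, 'cx': 319.9991400757522, 'cy': 238.7001960635385, 'mount': array([[-2.40909344e-04, -9.54688997e-01, -2.97605211e-01,
         7.77030156e+01],
       [ 9.99999434e-01,  7.83556641e-05, -1.06085003e-03,
         2.92882168e-01],
       [ 1.03610091e-03, -2.97605298e-01,  9.54688438e-01,
        -1.20017783e+02],
       [ 0.00000000e+00,  0.00000000e+00,  0.00000000e+00,
         1.00000000e+00]])}
```

View pics/top0.png

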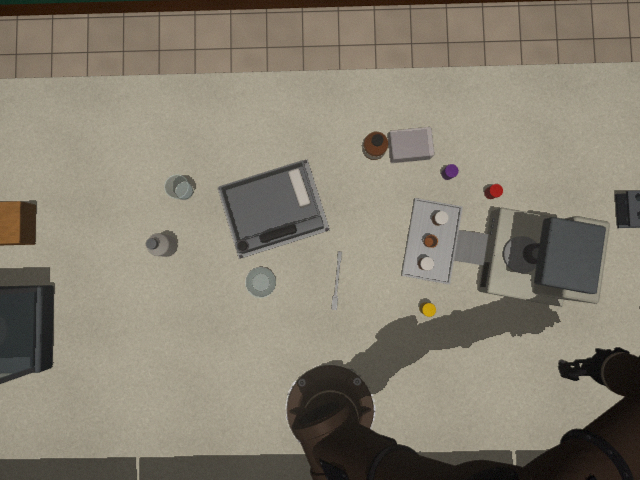

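View pics/side0.png

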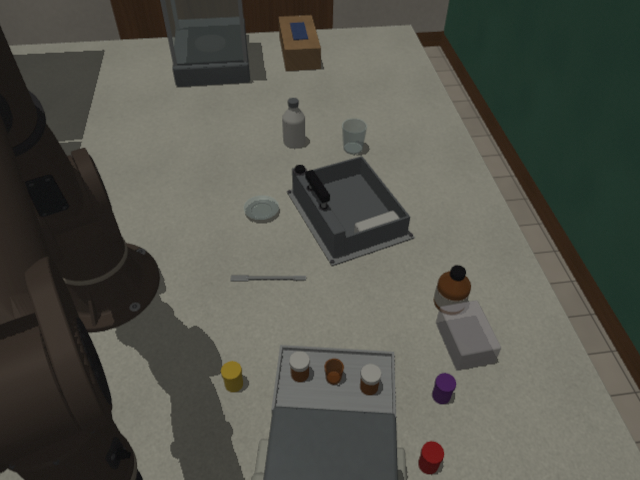

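The top view shows these candidates: white caps at (441,217) and (427,263), open jar (431,240), and look-alikes purple (451,171), red (495,191) and yellow (428,310). I choose the two white-capped jars in the tray. The tote's bar is at (278,234), its button at (242,245), and the cold pack at (299,188). The side view agrees: caps (300,362) and (371,376), open jar (334,371).

```bash
cat > h.py <<'E'
import cv2,numpy as np
from cell import r,cams
from scipy.spatial.transform import Rotation as R
def Rt(o): q=o["tool_rot"]; return R.from_quat([q[1],q[2],q[3],q[0]]).as_matrix()
def ray(n,uv,o=None):
    m=cams.camera_model(n); d=np.array([(uv[0]-m["cx"])/m["fx"],(uv[1]-m["cy"])/m["fy"],1.])
    if n=="wrist":
        M=m["mount"]; W=Rt(o); return o["tool_pos"]+W@M[:3,3], W@M[:3,:3]@d
    A=cv2.Rodrigues(m["rvec"])[0]; return -A.T@m["tvec"],A.T@d
def plane(n,uv,z,o=None):
    c,d=ray(n,uv,o); return c+d*(z-c[2])/d[2]
def tri(u1,u2,n1="top",n2="side"):
    c1,d1=ray(n1,u1);c2,d2=ray(n2,u2)
    s=np.linalg.lstsq(np.c_[d1,-d2],c2-c1,rcond=None)[0]
    a,b=c1+s[0]*d1,c2+s[1]*d2; return (a+b)/2,np.linalg.norm(a-b)
def blobs(mask,box,amin=20):
    x0,y0,x1,y1=box; k=np.zeros(mask.shape,np.uint8); k[y0:y1,x0:x1]=mask[y0:y1,x0:x1].astype(np.uint8)
    n,_,s,c=cv2.connectedComponentsWithStats(k); return [(c[i],s[i]) for i in range(1,n) if s[i,4]>=amin]
def to_tool(o,p): return Rt(o).T@(np.asarray(p)-o["tool_pos"])/10
E
python3 - <<'E'
from h import *
np.set_printoptions(precision=1,suppress=True)
t=cv2.imread("pics/top0.png");
g=t.min(2); 
for c,s in blobs(g>205,(405,200,458,282)): print("cap",c,s,plane("top",c,61))
for c,s in blobs(t.max(2)<45,(222,220,325,256)): print("dark",c,s,"bar",plane("top",c,136),"btn",plane("top",c,102))
w=cv2.imread("pics/wrist0.png")
cv2.imwrite("pics/crop.png",np.hstack([cv2.resize(t[190:290,395:470],(450,600),interpolation=2),cv2.resize(t[150:265,215:335],(350,335),interpolation=2)][:1]))
cv2.imwrite("pics/c2.png",np.hstack([cv2.resize(t[190:290,395:475],(400,500),interpolation=2),cv2.resize(t[215:265,225:265],(400,500),interpolation=2)]))
E
```

```text
dark [280.5 230.7] [263 225  34  14 104] bar [502.5 121.7 136. ] btn [505.  124.7 102. ]
```

View pics/c2.png

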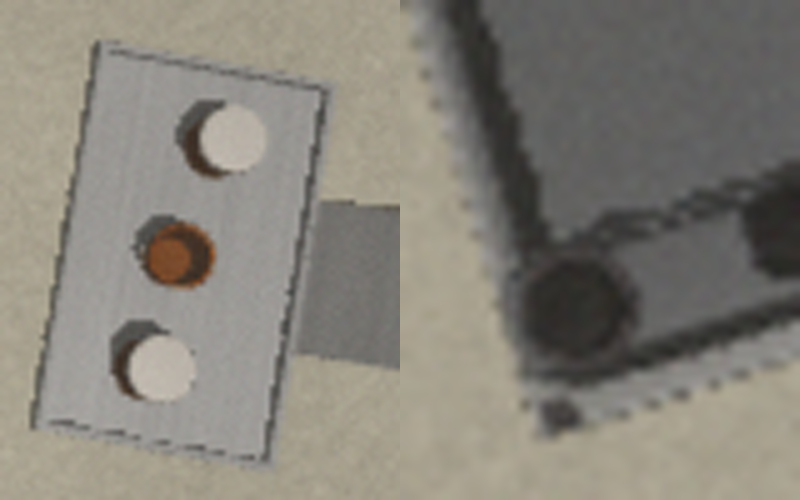

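View pics/wrist0.png

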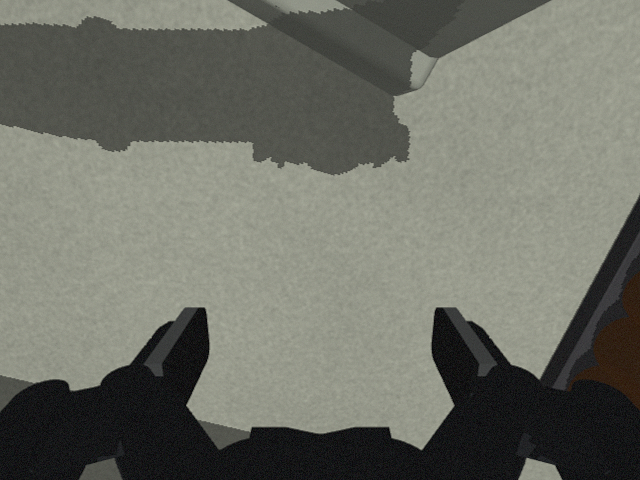

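The crop confirms white-capped jars at about (441.6,217.6) and (427,263.6), with the open jar between them at (431,241). The button is at (242.8,245.5). The wrist view shows only bare bench and a shadow.

```bash
python3 - <<'E'
from h import *
np.set_printoptions(precision=1,suppress=True)
t=cv2.imread("pics/top0.png");s_=cv2.imread("pics/side0.png");g=t.min(2).astype(int);hs=cv2.cvtColor(t,40)
for th in(180,190,197):
  for c,s in blobs(g>th,(408,205,455,275)): print("cap",th,c,s,plane("top",c,61))
print(plane("top",(441.6,217.6),61),plane("top",(427,263.6),61),plane("top",(431,240.5),48), plane("top",(242.8,245.5),102))
for th in(50,58,65):
  for c,s in blobs(t.max(2)<th,(232,222,300,254),40): print("dark",th,c,s,"bar",plane("top",c,136),"btn",plane("top",c,102))
  for c,s in blobs(s_.max(2)<th-20,(290,160,335,212),15): print("side",th,c,s)
print("tri cap",tri((441.6,217.6),(371,373)),tri((427,263.6),(300,358)))
print("pack",plane("top",(299.5,187.5),51))
# tray corners, outside
print([plane("top",p,16) for p in((415,198.5),(461,207.5),(448.5,282.5),(402.5,275))])
E
```

```text
[ 534.9 -326.7   61. ] [ 406.6 -280.7   61. ] [ 471.7 -297.1   48. ] [466.8 228.8 102. ]
dark 50 [277.1 232.7] [260 224  37  18 266] bar [497.3 130.7 136. ] btn [499.7 134.  102. ]
dark 50 [242.5 244.7] [238 241  10   9  44] bar [467.3 224.1 136. ] btn [469.  229.7 102. ]
side 50 [314.4 183.7] [295 165  35  38 447]
side 50 [323.9 207. ] [320 204   8   6  20]
dark 58 [235.8 230.6] [232 222   8  18  48] bar [505.6 241.7 136. ] btn [508.2 247.8 102. ]
dark 58 [277.6 232.5] [259 222  38  21 370] bar [498.  129.5 136. ] btn [500.4 132.8 102. ]
dark 58 [271.8 243.1] [247 235  53  17  71] bar [469.7 145.4 136. ] btn [471.5 149.  102. ]
dark 58 [242.2 245.4] [238 241  10  10  77] bar [465.5 224.7 136. ] btn [467.2 230.3 102. ]
side 58 [314.9 185.1] [295 165  35  46 544]
dark 65 [252.9 240.9] [232 222  68  31 260] bar [477. 196. 136.] btn [478.9 200.9 102. ]
dark 65 [277.4 232.1] [253 222  44  21 422] bar [498.9 130.1 136. ] btn [501.4 133.4 102. ]
side 65 [313.4 186.7] [ 293  165   42   47 1231]
tri cap (array([ 537. , -327.3,   59.4]), np.float64(3.8672955425793965)) (array([ 409.1, -280.4,   63.8]), np.float64(5.022820036115161))
pack [631.7  72.9  51. ]
[array([ 596.9, -261.9,   16. ]), array([ 567.4, -394.4,   16. ]), array([ 351.2, -349.2,   16. ]), array([ 375.5, -217.9,   16. ])]
```

carry_out(
  increments=[
    {"gripper": 7,"delta_pos": [2,-4,-1.5],"delta_rot": [0,0,4]},
    {"gripper": 7,"delta_pos": [4,-8,-3],"delta_rot": [0,0,8]},
    {"gripper": 7,"delta_pos": [6,-12,-4.5],"delta_rot": [0,0,12]},
    {"gripper": 7,"delta_pos": [8,-16,-4.8],"delta_rot": [0,0,16]},
    {"gripper": 7,"delta_pos": [10,-20,-4.8],"delta_rot": [0,0,20]},
    {"gripper": 7,"delta_pos": [12.3,-22.5,-4.8],"delta_rot": [0,0,24]},
    {"gripper": 7,"delta_pos": [12.3,-22.5,-4.8],"delta_rot": [0,0,27.3]},
    {"gripper": 7,"delta_pos": [17,-22.5,-4],"delta_rot": [0,0,27.3]},
    {"gripper": 7,"delta_pos": [22,-22,-3],"delta_rot": [0,0,27.3]},
    {"gripper": 7,"delta_pos": [27,-21.6,-2],"delta_rot": [0,0,27.3]},
    {"gripper": 7,"delta_pos": [32,-21,-1],"delta_rot": [0,0,27.3]},
    {"gripper": 7,"delta_pos": [36,-20.6,-0.8],"delta_rot": [0,0,27.3]},
  ],
  grip_force=30,
)

```text
t: 1.35
tool_pos: [464.0, -301.3, 260.0]
tool_rot: [-0.0, 0.995, -0.097, -0.001]
wrist_force: [-0.7, -1.3, 0.7]
grip_width: 70.0
finger_force: 0.0
```

carry_out(
  increments=[
    {"gripper": 7,"delta_pos": [0,0,0],"delta_rot": [0,0,0]},
    {"gripper": 7,"delta_pos": [0,0,0],"delta_rot": [0,0,0]},
  ],
)

```text
t: 1.55
tool_pos: [462.9, -301.7, 260.5]
tool_rot: [-0.0, 0.995, -0.096, -0.001]
wrist_force: [-1.9, -0.2, -0.6]
grip_width: 70.2
finger_force: 0.0
```

```bash
python3 - <<'E'
from h import *
np.set_printoptions(precision=3,suppress=True)
o=r.get_obs();w=cams.capture("wrist");cv2.imwrite("pics/w1.png",w)
print(o["t"],o["tool_pos"],o["joint_pos"],Rt(o))
b=w.astype(int)
for c,s in blobs((w.min(2)>170)&(w.max(2)-w.min(2)<30),(0,0,640,300),200): print(c,s,plane("wrist",c,61,o))
E
```

```text
1.55 [ 462.902 -301.656  260.474] [ 0.611  0.322 -0.17   1.729  0.06   1.097 -1.342] [[ 0.981 -0.192 -0.001]
 [-0.192 -0.981  0.001]
 [-0.001 -0.001 -1.   ]]
[362.543 184.544] [ 304   67   93  218 7798] [ 480.767 -340.334   61.   ]
[128.506 160.5  ] [104 144  45  36 348] [ 537.026 -155.271   61.   ]
[166.906 196.361] [ 134  175   72   59 1069] [ 502.458 -176.981   61.   ]
[122.157 207.579] [105 192  32  31 356] [ 500.485 -136.624   61.   ]
[200.361 212.183] [187 192  26  38 252] [ 483.882 -200.789   61.   ]
[ 86.78  228.358] [ 59 206  56  52 771] [ 488.863 -100.266   61.   ]
[187.584 224.278] [176 213  25  24 209] [ 475.689 -186.95    61.   ]
[163.78  240.851] [138 227  54  32 522] [ 465.251 -162.139   61.   ]
[124.153 265.643] [106 244  32  42 249] [ 449.777 -120.21    61.   ]
[313.266 274.453] [ 296  255   35   38 1006] [ 409.242 -284.045   61.   ]
[157.425 280.927] [130 260  46  40 426] [ 429.945 -144.672   61.   ]
```

View pics/w1.png

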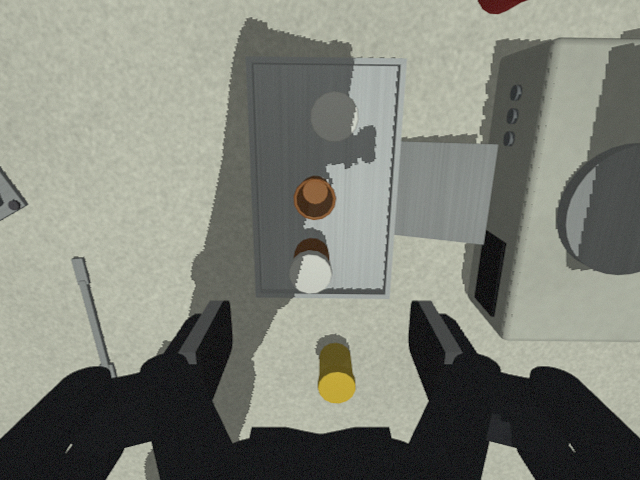

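Wrist view: far cap (334,116), half in shadow; open jar (315,198); near cap (312,272); yellow look-alike (336,387). The jar order is confirmed.

```bash
python3 - <<'E'
from h import *
np.set_printoptions(precision=2,suppress=True)
o=r.get_obs()
for p,z in (((334,116),61),((312,272),61),((315,198),48)):
    q=plane("wrist",p,z,o); print(q,to_tool(o,[q[0],q[1],56]))
E
```

```text
[ 537.77 -327.9    61.  ] [ 7.97  1.03 20.47]
[ 410.61 -284.19   61.  ] [-5.35 -0.8  20.49]
[ 473.52 -299.42   48.  ] [ 1.12 -0.52 20.48]
```

carry_out(
  increments=[
    {"gripper": 7,"delta_pos": [-3,-0.4,4],"delta_rot": [0,0,0]},
    {"gripper": 7,"delta_pos": [-5.3,-0.8,8],"delta_rot": [0,0,0]},
    {"gripper": 7,"delta_pos": [-5.3,-0.8,12],"delta_rot": [0,0,0]},
    {"gripper": 7,"delta_pos": [-5.3,-0.8,15],"delta_rot": [0,0,0]},
    {"gripper": 7,"delta_pos": [-5.3,-0.8,17],"delta_rot": [0,0,0]},
    {"gripper": 7,"delta_pos": [-5.3,-0.8,19],"delta_rot": [0,0,0]},
    {"gripper": 7,"delta_pos": [-5.3,-0.8,20.4],"delta_rot": [0,0,0]},
    {"gripper": 7,"delta_pos": [-5.3,-0.8,20.4],"delta_rot": [0,0,0]},
    {"gripper": 5,"delta_pos": [-5.3,-0.8,20.4],"delta_rot": [0,0,0]},
    {"gripper": 4.2,"delta_pos": [-5.3,-0.8,20.4],"delta_rot": [0,0,0]},
    {"gripper": 3,"delta_pos": [-5.3,-0.8,20.4],"delta_rot": [0,0,0]},
    {"gripper": 3,"delta_pos": [-5.3,-0.8,20.4],"delta_rot": [0,0,0]},
  ],
  grip_force=30,
)

```text
t: 2.8
tool_pos: [412.5, -284.9, 58.4]
tool_rot: [0.001, 0.995, -0.097, 0.001]
wrist_force: [-0.7, -0.1, 6.8]
grip_width: 37.9
finger_force: 29.7
```

carry_out(
  increments=[
    {"gripper": 3,"delta_pos": [0,0,0],"delta_rot": [0,0,0]},
    {"gripper": 3,"delta_pos": [0,0,0],"delta_rot": [0,0,0]},
    {"gripper": 3,"delta_pos": [0,0,0],"delta_rot": [0,0,0]},
  ],
)

```text
t: 3.1
tool_pos: [412.5, -284.9, 58.4]
tool_rot: [0.001, 0.995, -0.097, 0.001]
wrist_force: [-1.5, 0.7, 8.5]
grip_width: 37.8
finger_force: 29.7
```

carry_out(
  increments=[
    {"gripper": 3,"delta_pos": [0,0,-2],"delta_rot": [0,0,0]},
    {"gripper": 3,"delta_pos": [0,0,-5],"delta_rot": [0,0,0]},
    {"gripper": 3,"delta_pos": [0,0,-9],"delta_rot": [0,0,0]},
    {"gripper": 3,"delta_pos": [0,-1,-13],"delta_rot": [0,0,0]},
    {"gripper": 3,"delta_pos": [0.5,-4,-16],"delta_rot": [0,0,-3]},
    {"gripper": 3,"delta_pos": [1,-8,-17.2],"delta_rot": [0,0,-6]},
    {"gripper": 3,"delta_pos": [1.5,-12,-17.2],"delta_rot": [0,0,-9]},
    {"gripper": 3,"delta_pos": [2,-16,-17.2],"delta_rot": [0,0,-12]},
    {"gripper": 3,"delta_pos": [2.5,-20,-17.2],"delta_rot": [0,0,-15]},
    {"gripper": 3,"delta_pos": [3,-24,-17.2],"delta_rot": [0,0,-18]},
    {"gripper": 3,"delta_pos": [4,-28,-17.2],"delta_rot": [0,0,-21]},
    {"gripper": 3,"delta_pos": [5,-32,-17.2],"delta_rot": [0,0,-24]},
  ],
)

```text
t: 4.3
tool_pos: [523.1, 21.4, 229.8]
tool_rot: [0.0, 0.994, 0.113, 0.0]
wrist_force: [0.2, -0.5, -1.2]
grip_width: 37.9
finger_force: 30.3
```

carry_out(
  increments=[
    {"gripper": 3,"delta_pos": [3,-4,0],"delta_rot": [0,0,-2]},
    {"gripper": 3,"delta_pos": [6,-8,0],"delta_rot": [0,0,-3.7]},
    {"gripper": 3,"delta_pos": [9,-11,0],"delta_rot": [0,0,-3.7]},
    {"gripper": 3,"delta_pos": [9.9,-11.9,0],"delta_rot": [0,0,-3.7]},
    {"gripper": 3,"delta_pos": [9.9,-11.9,0],"delta_rot": [0,0,-3.7]},
    {"gripper": 3,"delta_pos": [9.9,-11.9,0],"delta_rot": [0,0,-3.7]},
  ],
)

```text
t: 4.9
tool_pos: [592.5, 156.8, 229.1]
tool_rot: [0.001, 0.99, 0.144, -0.0]
wrist_force: [-0.6, -0.0, -0.9]
grip_width: 37.6
finger_force: 30.3
```

```bash
python3 - <<'E'
from h import *
np.set_printoptions(precision=3,suppress=True)
o=r.get_obs();w=cams.capture("wrist");cv2.imwrite("pics/w2.png",w)
print(o["t"],o["tool_pos"],o["joint_pos"],Rt(o))
E
```

```text
4.9 [592.539 156.81  229.106] [-0.055  0.475 -0.424  1.607  0.213  1.107 -1.817] [[ 0.959  0.284 -0.001]
 [ 0.284 -0.959 -0.001]
 [-0.001  0.001 -1.   ]]
```

View pics/w2.png

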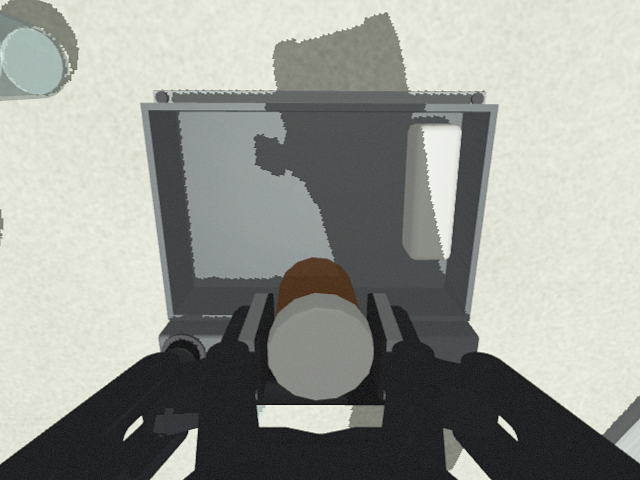

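The wrist view shows the jar held upright and square to the tote. The tote's far rim corners are at (142,105) and (497,105), the cold pack at about (432,190), and the button at about (183,347).

```bash
python3 - <<'E'
from h import *
np.set_printoptions(precision=1,suppress=True)
o=r.get_obs()
a=plane("wrist",(142,105),66,o);b=plane("wrist",(497,105),66,o);bt=plane("wrist",(183,347),102,o)
ey=(a-b)/np.linalg.norm(a-b);ex=np.array([ey[1],-ey[0],0]);org=(a+b)/2-85*ex
print(a,b,np.linalg.norm(a-b),np.degrees(np.arctan2(ex[1],ex[0])),org,"bar",org-100*ex,"btn",org-100*ex+105*ey,bt)
for uv in((405,190),(458,190)): print(((plane("wrist",uv,51,o)-org)@ey))
for p in((10,55),(10,-15)):
    q=org+p[0]*ex+p[1]*ey;q[2]=65; print(q,to_tool(o,q))
E
```

```text
[640.8 299.4  66. ] [710.8  62.3  66. ] 247.2382368822781 16.43248396033548 [594.3 156.8  66. ] bar [498.4 128.5  66. ] btn [468.6 229.2  66. ] [484.  229.5 102. ]
-66.82206137528756
-108.27901448174156
[588.3 212.4  65. ] [ 1.2 -5.5 16.4]
[608.1 145.2  65. ] [ 1.2  1.5 16.4]
```

carry_out(
  increments=[
    {"gripper": 3,"delta_pos": [1.2,-3,1],"delta_rot": [0,0,0]},
    {"gripper": 3,"delta_pos": [1.2,-5.5,4],"delta_rot": [0,0,0]},
    {"gripper": 3,"delta_pos": [1.2,-5.5,8],"delta_rot": [0,0,0]},
    {"gripper": 3,"delta_pos": [1.2,-5.5,12],"delta_rot": [0,0,0]},
    {"gripper": 3,"delta_pos": [1.2,-5.5,14],"delta_rot": [0,0,0]},
    {"gripper": 3,"delta_pos": [1.2,-5.5,15],"delta_rot": [0,0,0]},
    {"gripper": 3,"delta_pos": [1.2,-5.5,15.6],"delta_rot": [0,0,0]},
    {"gripper": 3,"delta_pos": [1.2,-5.5,16.0],"delta_rot": [0,0,0]},
    {"gripper": 3,"delta_pos": [1.2,-5.5,16.3],"delta_rot": [0,0,0]},
    {"gripper": 3,"delta_pos": [1.2,-5.5,16.3],"delta_rot": [0,0,0]},
  ],
)

```text
t: 5.95
tool_pos: [589.1, 214.1, 66.9]
tool_rot: [-0.0, 0.99, 0.144, 0.0]
wrist_force: [-0.6, 1.0, -0.4]
grip_width: 37.9
finger_force: 30.3
```

carry_out(
  increments=[
    {"gripper": 3,"delta_pos": [0,0,0.1],"delta_rot": [0,0,0]},
    {"gripper": 3,"delta_pos": [0,0,0.2],"delta_rot": [0,0,0]},
    {"gripper": 3,"delta_pos": [0,0,0.25],"delta_rot": [0,0,0]},
    {"gripper": 3,"delta_pos": [0,0,0.25],"delta_rot": [0,0,0]},
  ],
)

```text
t: 6.35
tool_pos: [589.3, 214.4, 64.6]
tool_rot: [-0.0, 0.99, 0.144, 0.001]
wrist_force: [-1.2, -0.1, 3.7]
grip_width: 37.6
finger_force: 30.8
```

carry_out(
  increments=[
    {"gripper": 4.0,"delta_pos": [0,0,0],"delta_rot": [0,0,0]},
    {"gripper": 4.4,"delta_pos": [0,0,0],"delta_rot": [0,0,0]},
    {"gripper": 5.2,"delta_pos": [0,0,0],"delta_rot": [0,0,0]},
    {"gripper": 5.2,"delta_pos": [0,0,0],"delta_rot": [0,0,0]},
    {"gripper": 5.2,"delta_pos": [0,0,-1],"delta_rot": [0,0,0]},
    {"gripper": 5.2,"delta_pos": [0,0,-3],"delta_rot": [0,0,0]},
    {"gripper": 5.2,"delta_pos": [0,0,-6],"delta_rot": [0,0,0]},
    {"gripper": 5.2,"delta_pos": [0,0,-10],"delta_rot": [0,0,0]},
    {"gripper": 5.2,"delta_pos": [0,0,-14],"delta_rot": [0,0,0]},
    {"gripper": 5.2,"delta_pos": [0,0,-17],"delta_rot": [0,0,0]},
    {"gripper": 5.2,"delta_pos": [0,0,-17],"delta_rot": [0,0,0]},
  ],
)

```text
t: 7.45
tool_pos: [590.7, 215.6, 239.6]
tool_rot: [-0.001, 0.99, 0.144, 0.004]
wrist_force: [-0.2, 0.2, -0.9]
grip_width: 52.3
finger_force: 0.0
```

```bash
python3 - <<'E'
from h import *
np.set_printoptions(precision=2,suppress=True)
o=r.get_obs();w=cams.capture("wrist");cv2.imwrite("pics/w3.png",w)
print(o["t"],o["tool_pos"],Rt(o)[:2,:2],to_tool(o,[537.3,-327.7,220]))
E
```

```text
7.45 [590.68 215.56 239.64] [[ 0.96  0.28]
 [ 0.28 -0.96]] [-20.6   50.56   1.73]
```

View pics/w3.png

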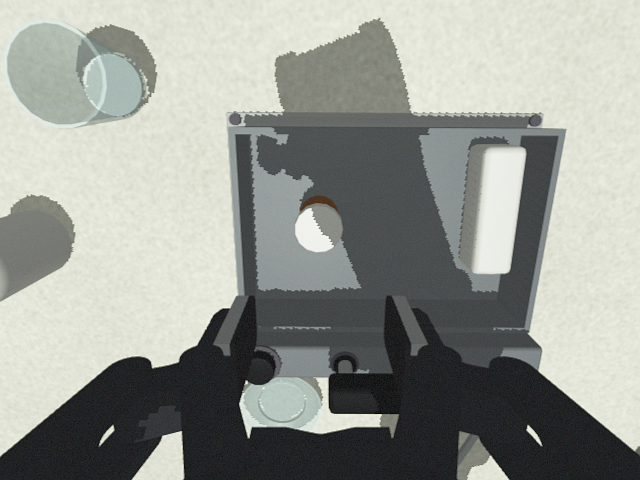

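The first jar stands upright in the tote, its cap at (319,227). The button is at (261,368), and the black bar's top shows at lower centre.

carry_out(
  increments=[
    {"gripper": 7,"delta_pos": [-1.7,4.2,0],"delta_rot": [0,0,2]},
    {"gripper": 7,"delta_pos": [-3.4,8.4,0],"delta_rot": [0,0,4]},
    {"gripper": 7,"delta_pos": [-5.1,12.6,0],"delta_rot": [0,0,7]},
    {"gripper": 7,"delta_pos": [-6.8,16.8,0],"delta_rot": [0,0,10]},
    {"gripper": 7,"delta_pos": [-8.5,21,0],"delta_rot": [0,0,13]},
    {"gripper": 7,"delta_pos": [-10.2,25.2,0],"delta_rot": [0,0,16]},
    {"gripper": 7,"delta_pos": [-12,29.5,0],"delta_rot": [0,0,19]},
    {"gripper": 7,"delta_pos": [-13.8,33.8,0],"delta_rot": [0,0,22]},
    {"gripper": 7,"delta_pos": [-15.5,38,0],"delta_rot": [0,0,25]},
    {"gripper": 7,"delta_pos": [-17.2,42.3,0],"delta_rot": [0,0,27.6]},
    {"gripper": 7,"delta_pos": [-19,46.5,0],"delta_rot": [0,0,27.6]},
    {"gripper": 7,"delta_pos": [-20.6,50.5,0],"delta_rot": [0,0,27.6]},
  ],
)

```text
t: 8.7
tool_pos: [533.7, -330.5, 232.8]
tool_rot: [-0.0, 0.995, -0.097, -0.001]
wrist_force: [0.7, 0.4, -0.4]
grip_width: 70.2
finger_force: 0.0
```

carry_out(
  increments=[
    {"gripper": 7,"delta_pos": [0,0,2],"delta_rot": [0,0,0]},
    {"gripper": 7,"delta_pos": [0,0,5],"delta_rot": [0,0,0]},
    {"gripper": 7,"delta_pos": [0,0,8],"delta_rot": [0,0,0]},
    {"gripper": 7,"delta_pos": [0,0,8],"delta_rot": [0,0,0]},
    {"gripper": 7,"delta_pos": [0,0,8],"delta_rot": [0,0,0]},
  ],
)

```text
t: 9.2
tool_pos: [534.6, -328.3, 153.5]
tool_rot: [-0.0, 0.995, -0.096, -0.001]
wrist_force: [0.2, -0.4, 0.1]
grip_width: 70.1
finger_force: 0.0
```

```bash
python3 - <<'E'
from h import *
np.set_printoptions(precision=2,suppress=True)
o=r.get_obs();w=cams.capture("wrist");cv2.imwrite("pics/w4.png",w)
m=cams.camera_model("wrist");M=m["mount"];c,_=ray("wrist",(0,0),o)
q=M[:3,:3].T@(Rt(o).T@(np.array([537.3,-327.7,61])-c));px=(q[0]/q[2]*m["fx"]+m["cx"],q[1]/q[2]*m["fy"]+m["cy"])
print(o["t"],o["tool_pos"],Rt(o)[:2,:2],to_tool(o,[537.3,-327.7,56]),px)
E
```

```text
9.2 [ 534.62 -328.3   153.47] [[ 0.98 -0.19]
 [-0.19 -0.98]] [ 0.27 -0.1   9.75] (np.float64(319.43748487419856), np.float64(252.71955841711994))
```

View pics/w4.png

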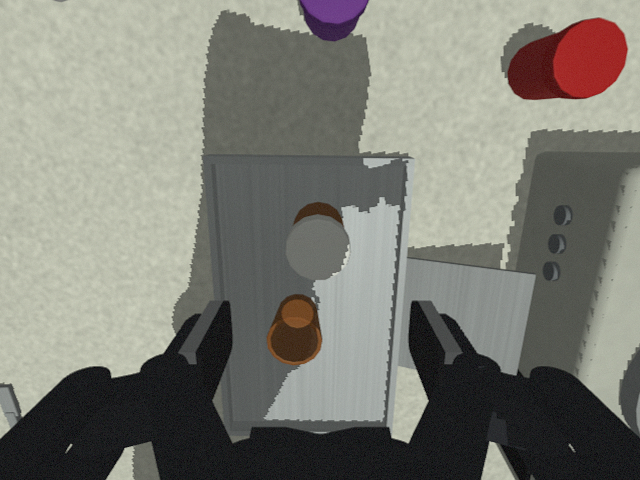

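The jar's cap is at (318,248), against a prediction of (319,253). The jar is upright in the tray, with the open jar at (295,335). The red and purple look-alikes are outside.

carry_out(
  increments=[
    {"gripper": 7,"delta_pos": [0.4,-0.1,3],"delta_rot": [0,0,0]},
    {"gripper": 7,"delta_pos": [0.4,-0.1,6],"delta_rot": [0,0,0]},
    {"gripper": 7,"delta_pos": [0.4,-0.1,8],"delta_rot": [0,0,0]},
    {"gripper": 7,"delta_pos": [0.4,-0.1,9.4],"delta_rot": [0,0,0]},
    {"gripper": 7,"delta_pos": [0.4,-0.1,9.7],"delta_rot": [0,0,0]},
    {"gripper": 7,"delta_pos": [0.4,-0.1,9.7],"delta_rot": [0,0,0]},
    {"gripper": 5,"delta_pos": [0.4,-0.1,9.7],"delta_rot": [0,0,0]},
    {"gripper": 4.2,"delta_pos": [0.4,-0.1,9.7],"delta_rot": [0,0,0]},
    {"gripper": 3,"delta_pos": [0.4,-0.1,9.7],"delta_rot": [0,0,0]},
    {"gripper": 3,"delta_pos": [0.4,-0.1,9.7],"delta_rot": [0,0,0]},
    {"gripper": 3,"delta_pos": [0.4,-0.1,9.7],"delta_rot": [0,0,0]},
    {"gripper": 3,"delta_pos": [0.4,-0.1,9.7],"delta_rot": [0,0,0]},
  ],
  grip_force=30,
)

```text
t: 10.45
tool_pos: [540.0, -328.7, 58.1]
tool_rot: [0.0, 0.995, -0.096, 0.001]
wrist_force: [-0.4, 1.1, 6.8]
grip_width: 38.0
finger_force: 29.6
```

carry_out(
  increments=[
    {"gripper": 3,"delta_pos": [0,0,-2],"delta_rot": [0,0,0]},
    {"gripper": 3,"delta_pos": [0,0,-5],"delta_rot": [0,0,0]},
    {"gripper": 3,"delta_pos": [0,0,-9],"delta_rot": [0,0,0]},
    {"gripper": 3,"delta_pos": [0,-1,-13],"delta_rot": [0,0,0]},
    {"gripper": 3,"delta_pos": [0,-4,-16],"delta_rot": [0,0,-3]},
    {"gripper": 3,"delta_pos": [0,-8,-17],"delta_rot": [0,0,-6]},
    {"gripper": 3,"delta_pos": [-0.5,-12.5,-17],"delta_rot": [0,0,-9]},
    {"gripper": 3,"delta_pos": [-1,-17,-17],"delta_rot": [0,0,-13]},
    {"gripper": 3,"delta_pos": [-1.5,-21.5,-17],"delta_rot": [0,0,-17]},
    {"gripper": 3,"delta_pos": [-2,-26,-17],"delta_rot": [0,0,-21]},
    {"gripper": 3,"delta_pos": [-2.5,-30.5,-17],"delta_rot": [0,0,-25]},
    {"gripper": 3,"delta_pos": [-2.5,-35,-17],"delta_rot": [0,0,-27.8]},
  ],
)

```text
t: 11.65
tool_pos: [581.2, 21.6, 227.2]
tool_rot: [0.0, 0.989, 0.147, 0.0]
wrist_force: [1.2, -1.1, -0.0]
grip_width: 37.6
finger_force: 30.3
```

```bash
python3 - <<'E'
from h import *
np.set_printoptions(precision=2,suppress=True)
o=r.get_obs();print(o["tool_pos"],Rt(o)[:2,:2],to_tool(o,[607.3,148,65]))
E
```

```text
[581.23  21.6  227.17] [[ 0.96  0.29]
 [ 0.29 -0.96]] [  6.17 -11.34  16.21]
```

carry_out(
  increments=[
    {"gripper": 3,"delta_pos": [2,-4,0],"delta_rot": [0,0,0]},
    {"gripper": 3,"delta_pos": [4,-8,0],"delta_rot": [0,0,0]},
    {"gripper": 3,"delta_pos": [6.1,-11.4,0],"delta_rot": [0,0,0]},
    {"gripper": 3,"delta_pos": [6.1,-11.4,3],"delta_rot": [0,0,0]},
    {"gripper": 3,"delta_pos": [6.1,-11.4,7],"delta_rot": [0,0,0]},
    {"gripper": 3,"delta_pos": [6.1,-11.4,11],"delta_rot": [0,0,0]},
    {"gripper": 3,"delta_pos": [6.1,-11.4,13.5],"delta_rot": [0,0,0]},
    {"gripper": 3,"delta_pos": [6.1,-11.4,15],"delta_rot": [0,0,0]},
    {"gripper": 3,"delta_pos": [6.1,-11.4,15.7],"delta_rot": [0,0,0]},
    {"gripper": 3,"delta_pos": [6.1,-11.4,16.0],"delta_rot": [0,0,0]},
    {"gripper": 3,"delta_pos": [6.1,-11.4,16.0],"delta_rot": [0,0,0]},
  ],
)

```text
t: 12.75
tool_pos: [608.0, 146.9, 67.7]
tool_rot: [-0.0, 0.989, 0.146, 0.001]
wrist_force: [0.6, -0.2, -1.0]
grip_width: 38.4
finger_force: 30.3
```

carry_out(
  increments=[
    {"gripper": 3,"delta_pos": [0,0,0.15],"delta_rot": [0,0,0]},
    {"gripper": 3,"delta_pos": [0,0,0.3],"delta_rot": [0,0,0]},
    {"gripper": 3,"delta_pos": [0,0,0.35],"delta_rot": [0,0,0]},
    {"gripper": 3,"delta_pos": [0,0,0.35],"delta_rot": [0,0,0]},
  ],
)

```text
t: 13.15
tool_pos: [608.0, 146.8, 64.1]
tool_rot: [-0.0, 0.989, 0.146, 0.001]
wrist_force: [-0.0, 0.3, 5.2]
grip_width: 37.9
finger_force: 30.7
```

carry_out(
  increments=[
    {"gripper": 4.0,"delta_pos": [0,0,0],"delta_rot": [0,0,0]},
    {"gripper": 4.4,"delta_pos": [0,0,0],"delta_rot": [0,0,0]},
    {"gripper": 5.2,"delta_pos": [0,0,0],"delta_rot": [0,0,0]},
    {"gripper": 5.2,"delta_pos": [0,0,0],"delta_rot": [0,0,0]},
    {"gripper": 5.2,"delta_pos": [0,0,-1],"delta_rot": [0,0,0]},
    {"gripper": 5.2,"delta_pos": [0,0,-3],"delta_rot": [0,0,0]},
    {"gripper": 5.2,"delta_pos": [0,0,-6],"delta_rot": [0,0,0]},
    {"gripper": 5.2,"delta_pos": [0,0,-10],"delta_rot": [0,0,0]},
    {"gripper": 5.2,"delta_pos": [0,0,-14],"delta_rot": [0,0,0]},
    {"gripper": 5.2,"delta_pos": [0,0,-17],"delta_rot": [0,0,0]},
    {"gripper": 5.2,"delta_pos": [0,0,-17],"delta_rot": [0,0,0]},
  ],
)

```text
t: 14.25
tool_pos: [609.5, 147.8, 239.1]
tool_rot: [-0.001, 0.989, 0.146, 0.004]
wrist_force: [0.3, -0.2, -0.0]
grip_width: 51.9
finger_force: 0.0
```

carry_out(
  increments=[
    {"gripper": 3,"delta_pos": [-2,-2,0],"delta_rot": [0,0,-8]},
    {"gripper": 1,"delta_pos": [-4,-4,0],"delta_rot": [0,0,-16]},
    {"gripper": 0,"delta_pos": [-6,-6,0],"delta_rot": [0,0,-24]},
    {"gripper": 0,"delta_pos": [-8,-8,0],"delta_rot": [0,0,-32]},
    {"gripper": 0,"delta_pos": [-10,-10,0],"delta_rot": [0,0,-40]},
    {"gripper": 0,"delta_pos": [-11,-12,0],"delta_rot": [0,0,-48]},
    {"gripper": 0,"delta_pos": [-11,-12,0],"delta_rot": [0,0,-56]},
    {"gripper": 0,"delta_pos": [-11,-12,0],"delta_rot": [0,0,-64]},
    {"gripper": 0,"delta_pos": [-11,-12,0],"delta_rot": [0,0,-72]},
    {"gripper": 0,"delta_pos": [-11,-12,0],"delta_rot": [0,0,-80]},
    {"gripper": 0,"delta_pos": [-11,-12,0],"delta_rot": [0,0,-88]},
    {"gripper": 0,"delta_pos": [-11,-12,0],"delta_rot": [0,0,-90]},
  ],
)

```text
t: 15.45
tool_pos: [467.2, 229.6, 233.1]
tool_rot: [-0.0, 0.595, 0.804, -0.0]
wrist_force: [0.6, 0.1, 1.2]
grip_width: 0.0
finger_force: 0.0
```

```bash
python3 - <<'E'
from h import *
np.set_printoptions(precision=2,suppress=True)
o=r.get_obs();w=cams.capture("wrist");t=cams.capture("top")
cv2.imwrite("pics/w5.png",np.hstack([cv2.resize(w,(480,360)),cv2.resize(t[140:265,215:320],(302,360),interpolation=2)]))
cv2.imwrite("pics/w5f.png",w)
m=cams.camera_model("wrist");M=m["mount"];c,_=ray("wrist",(0,0),o)
for P in([468.5,229.5,102],[498.4,128.5,136]):
    q=M[:3,:3].T@(Rt(o).T@(np.array(P)-c));print(q[0]/q[2]*m["fx"]+m["cx"],q[1]/q[2]*m["fy"]+m["cy"],to_tool(o,P))
print(o["t"],o["tool_pos"],o["joint_pos"],Rt(o)[:2,:2])
E
```

```text
319.4741902690858 236.08578924332488 [-0.04  0.13 13.11]
318.01518744718845 398.85343557934107 [-10.57   0.03   9.71]
15.45 [467.22 229.57 233.11] [ 0.07  0.41 -0.84  1.8   0.34  1.08 -0.6 ] [[-0.29  0.96]
 [ 0.96  0.29]]
```

View pics/w5.png

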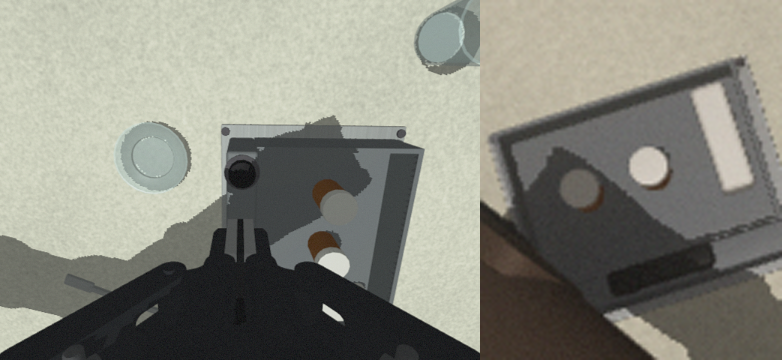

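Two jars stand upright in the tote. The button is at about (323,231) in full wrist pixels, roughly 3 mm from the prediction.

carry_out(
  increments=[
    {"gripper": 0,"delta_pos": [0.25,0.25,3],"delta_rot": [0,0,0]},
    {"gripper": 0,"delta_pos": [0.25,0.25,6],"delta_rot": [0,0,0]},
    {"gripper": 0,"delta_pos": [0.25,0.25,8.5],"delta_rot": [0,0,0]},
    {"gripper": 0,"delta_pos": [0.25,0.25,10],"delta_rot": [0,0,0]},
    {"gripper": 0,"delta_pos": [0.25,0.25,10.5],"delta_rot": [0,0,0]},
    {"gripper": 0,"delta_pos": [0.25,0.25,10.5],"delta_rot": [0,0,0]},
  ],
)

```text
t: 16.15
tool_pos: [469.1, 233.1, 128.3]
tool_rot: [-0.0, 0.597, 0.802, -0.0]
wrist_force: [0.0, -0.4, 0.4]
grip_width: 0.2
finger_force: 0.0
```

carry_out(
  increments=[
    {"gripper": 0,"delta_pos": [0,0,0.2],"delta_rot": [0,0,0]},
    {"gripper": 0,"delta_pos": [0,0,0.4],"delta_rot": [0,0,0]},
    {"gripper": 0,"delta_pos": [0,0,0.6],"delta_rot": [0,0,0]},
    {"gripper": 0,"delta_pos": [0,0,0.8],"delta_rot": [0,0,0]},
    {"gripper": 0,"delta_pos": [0,0,0.9],"delta_rot": [0,0,0]},
    {"gripper": 0,"delta_pos": [0,0,0.9],"delta_rot": [0,0,0]},
  ],
)

```text
t: 16.75
tool_pos: [469.7, 233.3, 119.8]
tool_rot: [0.0, 0.597, 0.802, 0.001]
wrist_force: [0.6, 0.4, 3.1]
grip_width: 0.0
finger_force: 1.6
```

carry_out(
  increments=[
    {"gripper": 0,"delta_pos": [0,0,0.12],"delta_rot": [0,0,0]},
    {"gripper": 0,"delta_pos": [0,0,0.12],"delta_rot": [0,0,0]},
    {"gripper": 0,"delta_pos": [0,0,-1],"delta_rot": [0,0,0]},
    {"gripper": 0,"delta_pos": [0,0,-4],"delta_rot": [0,0,0]},
    {"gripper": 0,"delta_pos": [0,0,-8],"delta_rot": [0,0,0]},
    {"gripper": 2,"delta_pos": [-1,0,-11],"delta_rot": [0,0,0]},
    {"gripper": 5,"delta_pos": [-4,0,-12],"delta_rot": [0,0,0]},
    {"gripper": 6,"delta_pos": [-7,0,-12],"delta_rot": [0,0,0]},
    {"gripper": 6,"delta_pos": [-9,0,-12],"delta_rot": [0,0,0]},
    {"gripper": 6,"delta_pos": [-10.5,0,-12],"delta_rot": [0,0,0]},
    {"gripper": 6,"delta_pos": [-10.5,0,-12],"delta_rot": [0,0,0]},
    {"gripper": 6,"delta_pos": [-10.5,0,-12],"delta_rot": [0,0,0]},
  ],
)

```text
t: 17.95
tool_pos: [499.0, 132.9, 239.6]
tool_rot: [-0.0, 0.597, 0.802, 0.0]
wrist_force: [-0.9, 0.1, -0.6]
grip_width: 59.8
finger_force: 0.0
```

```bash
python3 - <<'E'
from h import *
np.set_printoptions(precision=2,suppress=True)
o=r.get_obs();w=cams.capture("wrist");cv2.imwrite("pics/w6.png",w)
m=cams.camera_model("wrist");M=m["mount"];c,_=ray("wrist",(0,0),o)
for z in(136,156):
  for dy in(-50,0,50):
    P=np.array([499.5-.283*dy,131+.959*dy,z])
    q=M[:3,:3].T@(Rt(o).T@(P-c));print(z,dy,q[0]/q[2]*m["fx"]+m["cx"],q[1]/q[2]*m["fy"]+m["cy"],to_tool(o,P))
print(o["t"],o["tool_pos"],Rt(o)[:2,:2])
E
```

```text
136 -50 317.0607757006649 323.69151140421025 [-5.2  -0.03 10.36]
136 0 317.2623402766435 251.47947743866715 [-0.2  -0.   10.36]
136 50 317.4908447758025 169.61601222194332 [ 4.8   0.02 10.36]
156 -50 316.82433866327506 340.48524632867367 [-5.2  -0.03  8.36]
156 0 317.0274915202126 263.0766031077366 [-0.2  -0.    8.36]
156 50 317.2603551688331 174.34706532561364 [4.8  0.02 8.36]
17.95 [499.   132.86 239.6 ] [[-0.29  0.96]
 [ 0.96  0.29]]
```

View pics/w6.png

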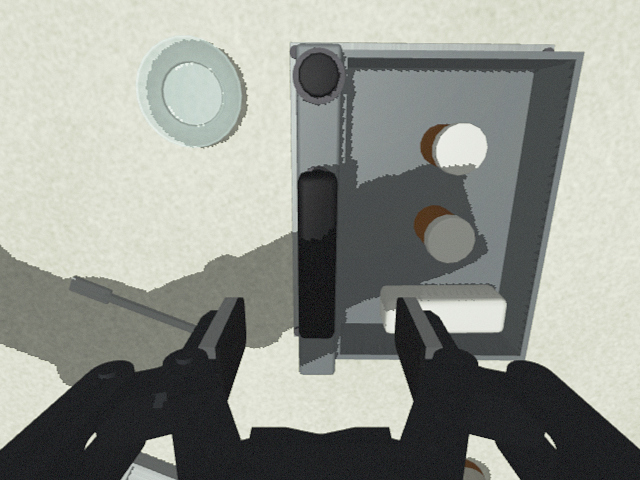

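The bar spans rows 172–338 and columns 299–336. Its 166 px length matches the popped-up height of 156 mm, and it is centred on the jaws. The button is at (319,75), and both jars and the cold pack are in place.

carry_out(
  increments=[
    {"gripper": 6,"delta_pos": [-0.1,0,3],"delta_rot": [0,0,0]},
    {"gripper": 6,"delta_pos": [-0.1,0,6],"delta_rot": [0,0,0]},
    {"gripper": 6,"delta_pos": [-0.1,0,8],"delta_rot": [0,0,0]},
    {"gripper": 6,"delta_pos": [-0.1,0,9.2],"delta_rot": [0,0,0]},
    {"gripper": 6,"delta_pos": [-0.1,0,9.4],"delta_rot": [0,0,0]},
    {"gripper": 6,"delta_pos": [-0.1,0,9.4],"delta_rot": [0,0,0]},
    {"gripper": 4,"delta_pos": [-0.1,0,9.4],"delta_rot": [0,0,0]},
    {"gripper": 2.5,"delta_pos": [-0.1,0,9.4],"delta_rot": [0,0,0]},
    {"gripper": 1.5,"delta_pos": [-0.1,0,9.4],"delta_rot": [0,0,0]},
    {"gripper": 1,"delta_pos": [-0.1,0,9.4],"delta_rot": [0,0,0]},
    {"gripper": 1,"delta_pos": [-0.1,0,9.4],"delta_rot": [0,0,0]},
    {"gripper": 1,"delta_pos": [-0.1,0,9.4],"delta_rot": [0,0,0]},
  ],
  grip_force=80,
)

```text
t: 19.2
tool_pos: [498.0, 130.9, 145.1]
tool_rot: [-0.001, 0.597, 0.802, -0.001]
wrist_force: [-5.4, 0.1, -0.3]
grip_width: 20.7
finger_force: 79.0
```

carry_out(
  increments=[
    {"gripper": 1,"delta_pos": [0,0,-0.8],"delta_rot": [0,0,0]},
    {"gripper": 1,"delta_pos": [0,0,-1.6],"delta_rot": [0,0,0]},
    {"gripper": 1,"delta_pos": [0,0,-2.4],"delta_rot": [0,0,0]},
    {"gripper": 1,"delta_pos": [0,0,-3.2],"delta_rot": [0,0,0]},
    {"gripper": 1,"delta_pos": [0,0,-4],"delta_rot": [0,0,0]},
    {"gripper": 1,"delta_pos": [0,0,-4.8],"delta_rot": [0,0,0]},
    {"gripper": 1,"delta_pos": [0,0,-5.6],"delta_rot": [0,0,0]},
    {"gripper": 1,"delta_pos": [0,0,-6.4],"delta_rot": [0,0,0]},
    {"gripper": 1,"delta_pos": [0,0,-7.2],"delta_rot": [0,0,0]},
    {"gripper": 1,"delta_pos": [0,0,-8],"delta_rot": [0,0,0]},
    {"gripper": 1,"delta_pos": [0,0,-8.5],"delta_rot": [0,0,0]},
    {"gripper": 1,"delta_pos": [0,0,-8.5],"delta_rot": [0,0,0]},
  ],
)

```text
t: 20.4
tool_pos: [498.3, 130.9, 230.1]
tool_rot: [-0.001, 0.597, 0.802, -0.001]
wrist_force: [-5.5, 0.0, -13.1]
grip_width: 20.9
finger_force: 79.0
```

carry_out(
  increments=[
    {"gripper": 1,"delta_pos": [0,0,-0.3],"delta_rot": [0,0,0]},
    {"gripper": 1,"delta_pos": [0,0,-0.6],"delta_rot": [0,0,0]},
    {"gripper": 1,"delta_pos": [0,0,-0.9],"delta_rot": [0,0,0]},
    {"gripper": 1,"delta_pos": [0,0,-1.2],"delta_rot": [0,0,0]},
    {"gripper": 1,"delta_pos": [0,0,-1.2],"delta_rot": [0,0,0]},
  ],
)

```text
t: 20.9
tool_pos: [498.3, 131.0, 241.9]
tool_rot: [-0.001, 0.597, 0.803, -0.001]
wrist_force: [-6.4, 0.1, -13.8]
grip_width: 20.9
finger_force: 79.0
```

carry_out(
  increments=[
    {"gripper": 1,"delta_pos": [0,0,-0.15],"delta_rot": [0,0,0]},
    {"gripper": 1,"delta_pos": [0,0,-0.3],"delta_rot": [0,0,0]},
    {"gripper": 1,"delta_pos": [0,0,-0.4],"delta_rot": [0,0,0]},
    {"gripper": 1,"delta_pos": [0,0,-0.4],"delta_rot": [0,0,0]},
  ],
)

```text
t: 21.3
tool_pos: [498.3, 131.0, 245.7]
tool_rot: [-0.001, 0.597, 0.803, -0.001]
wrist_force: [-6.0, 0.0, -13.1]
grip_width: 21.0
finger_force: 78.9
```

carry_out(
  increments=[
    {"gripper": 1,"delta_pos": [0,0,-0.1],"delta_rot": [0,0,0]},
    {"gripper": 1,"delta_pos": [0,0,-0.2],"delta_rot": [0,0,0]},
    {"gripper": 1,"delta_pos": [0,0,-0.2],"delta_rot": [0,0,0]},
  ],
)

```text
t: 21.6
tool_pos: [498.3, 130.9, 247.2]
tool_rot: [-0.001, 0.597, 0.803, -0.001]
wrist_force: [-4.8, 0.0, -20.7]
grip_width: 21.1
finger_force: 80.3
```

carry_out(
  increments=[
    {"gripper": 1,"delta_pos": [0,0,-0.1],"delta_rot": [0,0,0]},
    {"gripper": 1,"delta_pos": [0,0,-0.2],"delta_rot": [0,0,0]},
    {"gripper": 1,"delta_pos": [0,0,-0.2],"delta_rot": [0,0,0]},
  ],
)

```text
t: 21.9
tool_pos: [498.5, 130.8, 247.6]
tool_rot: [-0.002, 0.597, 0.803, -0.001]
wrist_force: [3.3, 3.9, -40.9]
grip_width: 20.6
finger_force: 80.9
```

carry_out(
  increments=[
    {"gripper": 1,"delta_pos": [0,0,0.12],"delta_rot": [0,0,0]},
    {"gripper": 1,"delta_pos": [0,0,0.12],"delta_rot": [0,0,0]},
    {"gripper": 1,"delta_pos": [0,0,0.12],"delta_rot": [0,0,0]},
  ],
)

```text
t: 22.2
tool_pos: [498.5, 130.9, 247.4]
tool_rot: [-0.001, 0.597, 0.803, -0.001]
wrist_force: [-1.7, 2.1, -31.2]
grip_width: 20.4
finger_force: 82.1
```

```bash
python3 - <<'E'
from h import *
o=r.get_obs();print(o["tool_pos"],o["wrist_force"],o["joint_pos"])
s=cams.capture("side");cv2.imwrite("pics/s1.png",np.hstack([cv2.resize(s[80:270,230:430],(420,399),interpolation=2),cv2.resize(s[340:480,230:420],(380,399))]))
E
```

```text
[498.45788825 130.92868466 247.43459772] [ -1.70175379   2.11507715 -31.18167015] [ 0.27577559  0.38681952 -0.83760867  1.79293273  0.31752742  1.10685726
 -0.37811867]
```

View pics/s1.png

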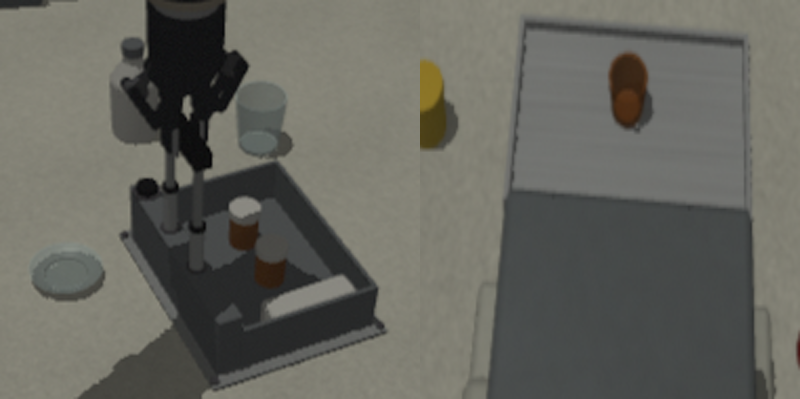

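The side view shows both tube stages fully out and the bar gripped. Both capped jars are upright in the tote and the open jar is still in the tray. The pull is 31 N against the hard stop and the grip is holding, so I am handing in.

```bash
python3 -c "
from cell import r
print(r.hand_in())"
```

```text
the job is handed in; nothing more can be done
None
```

I handed the job in at about 22 s: both capped jars are upright in the tote, the open jar is still in the tray, and the button was pressed and the handle popped up; the arm is holding it against its second stop with about 31 N of pull.

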